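Fit the crank and wind the cheese press to pressure

TASK

The cheese press stands ready with its filled mould; its loose crank lies beside it. Set the crank's square socket fully home on the square drive on top of the press, feeling gently for the flats instead of forcing it, then wind it smoothly clockwise (seen from above), without wrenching it, until the plate bears on the mould's wooden lid, and on for about one more full turn, until the red pointer stands in the green band of the spring scale, not past it into the red. Leave the crank on the drive, let go, and do not disturb the jar, the mug or the drinking glass.

Things in the scene. Friction and masses are not known exactly. Their poses are not given: they have to be found in the camera images.
- press: Spindle press, fixed: beech base 165 x 232 x 26 mm, two steel columns left and right (y = +-93), steel bridge across their tops (top z = 180, column nuts to 193). Between: yoke, plate, white perforated mould 95 mm wide with a wooden lid in it. Origin: centre of the underside, x away from the scale side. Right-hand screw: winding clockwise from above lowers the plate 6 mm a turn, self-locking.
- drive (a point): Centre of the round collar (29 mm wide) on top of the press, 200 mm above the table, where the crank's underside rests when home. From it the dark steel square drive, 12 x 12 mm, stands up 24 mm; its top 4 mm taper to 7.6 mm. The angle of the square is not measured (its axes are the press's, not the square's): see it, or feel for it. It turns stiffly: about 0.36 N m, up to 0.65 N m under load.
- plate (a joint): Spring travel in m, the red pointer on the white scale at the front of the yoke: 0 while the plate hangs free; once the plate bears on the lid it grows by 6 mm a turn. Green band 4 to 8 mm, red 8 to 12 mm. How far the plate hangs above the lid differs: 7 to 15 mm.
- crank: Loose aluminium crank, 0.23 kg: bar 20 mm wide, 8 mm thick; at one end a hub block 30 mm (x) x 24 mm (y) x 34 mm high; at the other, 75 mm along +x, the grip. Origin: centre of the socket mouth in the hub's flat underside. The socket, 13.6 mm square (sides along x and y), is 27 mm deep, open below. z up; it lies on the table socket down. Carry it by the hub's 24 mm flats.
- knob (a point): Middle of the crank's dark wooden grip: upright cylinder 25 mm wide, 42 mm high, which revolves freely on its pin, 75 mm from the socket axis. This point is 30 mm above the crank's underside; the grip's top is 21 mm higher.
- honey_jar: Glass honey jar with green lid, 68 mm wide, 84 mm high, loose; origin: centre of its underside. Not to be disturbed.
- white_mug: White mug with small leaves, 92 mm wide (127 mm with handle), 95 mm high, loose, behind the press; origin at its underside. Not to be disturbed.
- glass: Clear drinking glass, 76 mm wide, 89 mm high, loose, behind the press; origin: centre of its underside. Not to be disturbed.
There are look-alikes about, which are no part of the job. What is shaped like the crank but pink is not meant.

How it is judged:
By the outcome, as a careful person would: the job done as asked, in the order asked, and still so for the second after the job is handed in, with the robot touching nothing.
It also fails if it takes over 72 s, if anything falls off the work surface, if the arm or the gripper's body presses on something with over 40 N, if the wrist force passes 120 N, or if a joint passes its speed limit or range.

ROBOT

A 6-joint arm with a two-finger parallel gripper is mounted at the origin on a cart in front of the work surface, level with it; the furniture and walls round the work are solid. World frame = base frame: x ahead of the robot, y to its left, z up, the work surface at z = 0. Lengths are in mm, angles in rad, forces in N, time in s.
With the tool pointing down it reaches from about 275 to 750 mm from the base axis. Payload 10.2 kg.
Tool frame: the origin (TCP) lies at the very end of the fingers, on their centre line; the grasp point (between the pads) lies 19 mm behind it; z points along the fingers, y is the line along which they close (so a half turn about z gives the same grasp; the last joint's range is limited). The gripper opens to 85 mm and grips with 20 to 120 N. Pads are 22 mm wide; open, the fingers measure 114 mm over their backs; the gripper's body (76 mm by 85 mm) begins 54 mm behind the grasp point. The pads swing forward as they close: fully open they stand 13 mm farther back than shut.
Start: joints at [-1.538, 0.313, 1.498, -0, 1.331, -0.223], TCP at [132.822, -507.927, 231.294] pointing down, gripper open.
Joint ranges: [-2.94, 2.94], [-0.97, 2.17], [0.19, 2.56], [-1.23, 4.37], [0.02, 3.11], [-2.88, 2.88]. Speed limits (rad/s): [2.39, 2.39, 3.01, 3.14, 3.14, 3.14].

INTERFACE

Orientations are given as a unit quaternion [x, y, z, w].
In Python, from cell import env gives the robot as it stands.
- The arm moves only by the tool play_rows, never from a script. Its argument "series" is a list that holds one entry, the list of rows, each a list of 7 numbers: the shift along the tool's x, y, z in units of 30 mm (1.0 is 30 mm), then the turn, a rotation vector about the tool's x, y, z in units of 5 degrees (1.0 is 5 degrees), then the finger opening in mm, from 0 to 85.4. A call has 1 to 20 rows; each row shifts and turns the commanded pose from where the row before left it, along the tool's axes as they then stand; what a row does not reach is not made up. A row lasts 1/8 s, in which the tool goes at most 62.5 mm and 10.7 degrees, less where a joint would pass 70% of its speed; a pose out of reach is approached as far as the arm can. A call is refused whole if a number of a shift passes 1 or a number of a turn 1, either way. A call with a gripper value outside its range is refused whole. The fingers move at their own pace and stop on an object; "squeeze" is the grip in N (left out, the last holds). Time passes only in rows, so rows that do not move let the fingers close. It gives the time, the measured TCP pose, the force, the opening and the grip force at its end, in the units of the state.
- env.read_state(): the state, without advancing time (a new reading comes with each control period).
- env.snapshot(name): name is "scene" or "top" or "wrist"; returns a dict with "image" (420x560x3 uint8, red, green, blue), "intrinsics" (3x3 intrinsics, pixels), "distortion" ([k1, k2, p1, p2, k3] as OpenCV has them; the pictures are not rectified), "eye" and "attitude" of the camera in the world. Camera axes: x right, y down, z forward; pixel columns grow to the right and rows downward; lengths in mm; the calibration is good to about 2 mm. A picture is of the moment at which its call begins. There is no depth.
- env.hand_in(): hands the job in; it is judged then, once.
Trained networks look in the newest picture that a camera, given by its name, has taken for a name from the list of things; names that differ only in an ending like _2 or _b are one class to them, and where a whole thing is asked for, a point or a joint stands for the part that bears it (a point fixed in the world has none). Each returns a list of dicts, best first, with "confidence" (0 to 1); they miss things now and then, are a little off and sometimes report something else, mostly with a low value. They report only what shows in the picture. A call takes as long as a camera call. They do not tell look-alikes from the thing itself.
- env.recognise(camera, target): "bbox" ([left, top, right, bottom] in pixels, round what is visible of it).
The state is a dict: "clock": time; "q": joint angles; "qvel": joint speeds; "joint_efforts": joint torques, N m; "eef_pos": TCP position; "orientation": TCP orientation; "ft_force": force on the tool from outside, world axes, zero at the start; "ft_torque": the same for the moment, N m; "grip_width": finger opening in mm; "grip_force": force on a finger pad.
Only numpy, scipy, OpenCV 4.12 (cv2) and the standard library are available. Lean on these libraries where they do the work, as an engineer would, in place of code of your own. Each camera call takes 0.05 s, during which the arm holds its last target. There are 200 camera calls.

## Working session

There is one attempt and no reset: what is moved stays moved. The work goes in short steps, Python scripts to look and compute and a tool call to move; the robot and the scene stay as the last step left them, time stands still between calls to the robot, and variables do not carry over. Pictures are saved under pics/ and viewed, at most 10 in all, crops included, and the job is handed in when it is done.

Besides the shell and the picture viewer there is one more tool, called after "Call:" in YAML: its name, and indented under it one key for each argument. play_rows: Moves the arm, as the interface text tells. Its arguments: {"type":"object","properties":{"series":{"type":"array"},"squeeze":{"type":"number"}},"required":["series"]}

```bash
mkdir -p pics; ls
cat > h.py <<'E'
import numpy as np, cv2
from cell import env
from scipy.spatial.transform import Rotation as R
def att(s):
    a=np.array(s["attitude"],float)
    return a if a.shape==(3,3) else R.from_quat(a).as_matrix()
def snap(n,f=None):
    s=env.snapshot(n)
    if f: cv2.imwrite(f"pics/{f}.png",s["image"][:,:,::-1])
    return s
def ray(s,uv):
    p=cv2.undistortPoints(np.array([[uv]],float),np.array(s["intrinsics"]),np.array(s["distortion"]))[0,0]
    return np.array(s["eye"],float),att(s)@np.array([p[0],p[1],1])
def onz(s,uv,z):
    e,d=ray(s,uv); return e+d*(z-e[2])/d[2]
def proj(s,P):
    A=att(s);c=(np.atleast_2d(P)-np.array(s["eye"]))@A
    return cv2.projectPoints(c.reshape(-1,1,3),np.zeros(3),np.zeros(3),np.array(s["intrinsics"]),np.array(s["distortion"]))[0].reshape(-1,2)
E
python3 - <<'E'
from h import *
a=[snap(n,n+"0") for n in("scene","top","wrist")]
cv2.imwrite("pics/both.png",cv2.resize(np.hstack([a[0]["image"],a[1]["image"]])[:,:,::-1],(800,300)))
for n,s in zip(("scene","top","wrist"),a):
    print(n,s["eye"],np.round(s["attitude"],3).tolist())
    for t in("press","drive","crank","knob","honey_jar","white_mug","glass"):
        print(t,[(np.round(d["bbox"]).tolist(),round(d["confidence"],2)) for d in env.recognise(n,t)][:3])
print(env.read_state())
E
```

```text
pics
scene [167.40122631 699.81993921 821.75437448] [-0.24, 0.876, -0.401, 0.118]
press [([227.0, 180.0, 338.0, 297.0], 0.7)]
drive [([228.0, 175.0, 340.0, 294.0], 0.62)]
crank [([239.0, 321.0, 288.0, 344.0], 0.97), ([315.0, 187.0, 327.0, 208.0], 0.51)]
knob [([317.0, 192.0, 332.0, 205.0], 0.48)]
honey_jar [([350.0, 162.0, 376.0, 201.0], 0.67)]
white_mug [([237.0, 157.0, 270.0, 202.0], 0.76)]
glass [([180.0, 216.0, 210.0, 261.0], 0.69)]
top [ 497.72724498   -4.53537144 1228.3773808 ] [0.715, -0.697, 0.033, -0.028]
press []
drive [([224.0, 184.0, 317.0, 265.0], 0.32)]
crank [([345.0, 190.0, 361.0, 229.0], 0.84), ([175.0, 232.0, 201.0, 271.0], 0.78), ([372.0, 238.0, 405.0, 267.0], 0.49)]
knob []
honey_jar [([319.0, 129.0, 361.0, 167.0], 0.3)]
white_mug [([323.0, 130.0, 363.0, 166.0], 0.75)]
glass [([219.0, 131.0, 251.0, 165.0], 0.59)]
wrist [ 214.94423082 -486.70379582  373.87821361] [0.781, -0.603, -0.101, 0.13]
press []
drive []
crank []
knob []
honey_jar []
white_mug []
glass []
{'clock': 1.2, 'q': array([-1.53843922e+00,  3.12892293e-01,  1.49769618e+00, -1.70993302e-05,
        1.33099077e+00, -2.23363282e-01]), 'qvel': array([ 0.0008682 , -0.00095467,  0.00179575,  0.00056843, -0.00092543,
       -0.00028961]), 'joint_efforts': array([-5.10948468e-06, -4.12170017e+01, -2.59894806e+01, -2.27473543e-04,
        5.26825424e-04,  4.31346393e-06]), 'eef_pos': array([ 132.79773372, -507.93563717,  231.29955966]), 'orientation': array([ 9.91836756e-01,  1.27514114e-01, -8.90628174e-06,  5.87966763e-06]), 'ft_force': array([-0.21672612,  0.59892513, -0.62881828]), 'ft_torque': array([ 0.03039229, -0.04142938,  0.01445453]), 'grip_force': 0.0, 'grip_width': 85.36275443674698}
```

View pics/top0.png

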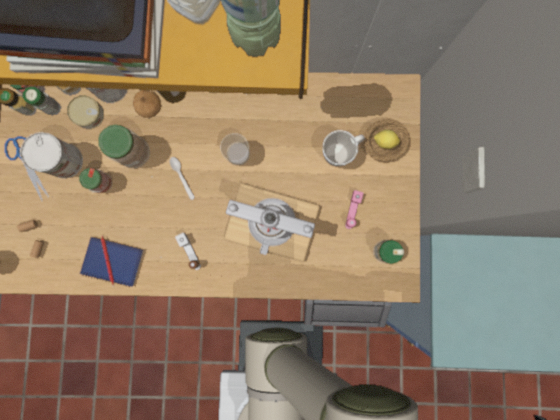

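View pics/scene0.png

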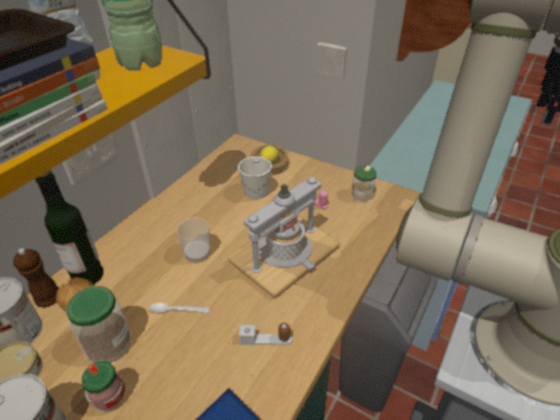

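Crank candidates in top view: the aluminium one with brown grip at (188,250), the pink look-alike at (354,208), and a false hit on the honey jar at (390,252). By description I choose (188,250), which in the scene view has its hub at (248,334) and its grip at (285,331). Next is the close crop.

Run:
```python
from h import *
s=snap("top","top1"); im=s["image"][:,:,::-1]
a=cv2.resize(im[225:280,165:220],(400,400),interpolation=3); b=cv2.resize(im[180:270,215:325],(489,400),interpolation=3)
c=np.hstack([a,b]); c=cv2.resize(c,(800,int(400*800/c.shape[1]))); cv2.imwrite("pics/crop1.png",c); print(c.shape)
for uv in[(183,238),(194,265),(270,218),(391,252),(236,150),(340,148),(188,297)]:
    print(uv,[np.round(onz(s,uv,z)[:2]).tolist() for z in(0,34,90,200)])
```

```text
(359, 800, 3)
(183, 238) [[512.0, 281.0], [512.0, 273.0], [511.0, 260.0], [510.0, 234.0]]
(194, 265) [[438.0, 247.0], [439.0, 240.0], [442.0, 228.0], [448.0, 206.0]]
(270, 218) [[574.0, 39.0], [572.0, 38.0], [569.0, 36.0], [562.0, 32.0]]
(391, 252) [[488.0, -303.0], [488.0, -295.0], [488.0, -281.0], [489.0, -255.0]]
(236, 150) [[766.0, 141.0], [759.0, 137.0], [747.0, 131.0], [723.0, 118.0]]
(340, 148) [[780.0, -156.0], [773.0, -152.0], [760.0, -145.0], [734.0, -131.0]]
(188, 297) [[350.0, 259.0], [354.0, 252.0], [361.0, 240.0], [374.0, 216.0]]
```

View pics/crop1.png

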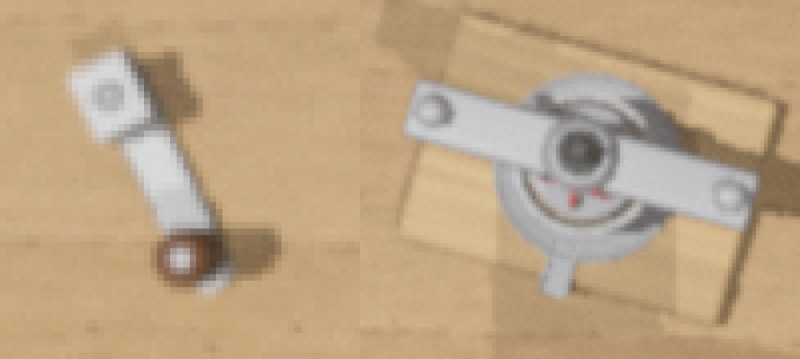

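The crop confirms the aluminium crank with its brown grip: hub at about px (181.7,239.5) and grip top at (192.5,264.7). The drive's collar shows at about (269.8,218). The square's angle isn't resolved, so I'll use the wrist camera for that.

```bash
cat >> h.py <<'E'
def yaw(q): 
    m=R.from_quat(q).as_matrix(); return np.degrees(np.arctan2(m[1,0],m[0,0]))
def delta(tgt,ty):
    "remaining shift in tool axes (units) and turn (units) from measured pose"
    st=env.read_state(); m=R.from_quat(st["orientation"]).as_matrix()
    d=m.T@(np.array(tgt)-st["eef_pos"])/30
    dy=(ty-yaw(st["orientation"])+180)%360-180
    print("clock",st["clock"],"pos",np.round(st["eef_pos"],1),"yaw",round(yaw(st["orientation"]),2),"shift",np.round(d,3),"turnz",round(-dy/5,3),"F",np.round(st["ft_force"],1))
E
python3 - <<'E'
from h import *
import pickle
s=snap("top"); w=snap("wrist")
hub=onz(s,(181.65,239.5),34); kn=onz(s,(192.5,264.7),51); dr=onz(s,(269.75,218),222)
print(hub,kn,dr,np.degrees(np.arctan2(*(kn-hub)[1::-1])),np.linalg.norm((kn-hub)[:2]))
m=R.from_quat(env.read_state()["orientation"]).as_matrix()
print("cam off tool",m.T@(np.array(w["eye"])-env.read_state()["eef_pos"]),"look tool",m.T@att(w)[:,2], w["intrinsics"][0][0],w["intrinsics"][0][2],w["intrinsics"][1][2])
off=m.T@(np.array(w["eye"])-env.read_state()["eef_pos"]);lk=m.T@att(w)[:,2]
# target: camera axis hits drive with TCP clear above: eye 180 mm above the drive
y=np.radians(15); M=np.array([[np.cos(y),np.sin(y),0],[np.sin(y),-np.cos(y),0],[0,0,-1]])
eye=dr-(M@lk)*210/abs(lk[2]); t=eye-M@off; print("tcp",t); delta(t,15)
E
```

```text
[507.46395638 276.12424431  34.        ] [440.97936653 240.11367753  51.        ] [560.46200895  31.57143569 222.        ] -151.5583502744065 75.6105918969705
cam off tool [  84.7986412     0.32256503 -143.04940364] look tool [-3.25308651e-01 -1.61590725e-04  9.45607876e-01] 354.8569953158761 274.1717681394166 209.02843287038206
tcp [548.26128702  28.59905411 288.95059636]
clock 1.35 pos [ 132.8 -507.9  231.3] yaw 14.66 shift [ 17.923 -13.798  -1.922] turnz -0.068 F [ 0.7  0.2 -0.9]
```

Call:
play_rows:
  series:
    - [[0.99,-0.767,-0.2,0,0,0,85],[0.99,-0.767,-0.2,0,0,0,85],[0.99,-0.767,-0.2,0,0,0,85],[0.99,-0.767,-0.2,0,0,0,85],[0.99,-0.767,-0.2,0,0,0,85],[0.99,-0.767,-0.2,0,0,0,85],[0.99,-0.767,-0.2,0,0,0,85],[0.99,-0.767,-0.2,0,0,0,85],[0.99,-0.767,-0.2,0,0,0,85],[0.99,-0.767,-0.12,0,0,0,85],[0.99,-0.767,0,0,0,0,85],[0.99,-0.767,0,0,0,0,85],[0.99,-0.767,0,0,0,0,85],[0.99,-0.767,0,0,0,0,85],[0.99,-0.767,0,0,0,0,85],[0.99,-0.767,0,0,0,0,85],[0.99,-0.767,0,0,0,0,85],[0.99,-0.767,0,0,0,0,85],[0.1,0,0,0,0,0,85],[0,0,0,0,0,0,85]]

```text
clock: 3.85
eef_pos: [548.0, 28.5, 288.7]
orientation: [0.992, 0.128, -0.0, 0.0]
ft_force: [0.2, 0.5, 0.6]
grip_width: 84.9
grip_force: 0.0
```

Run:
```python
from h import *
w=snap("wrist","w1"); print(np.round(proj(w,[560.5,31.6,222]),1))
u,v=proj(w,[560.5,31.6,222])[0].astype(int)
c=w["image"][max(0,v-40):v+40,u-40:u+40,::-1]; b=cv2.resize(c,(440,440),interpolation=3)
f=cv2.resize(w["image"][:,:,::-1],(360,270)); f=cv2.copyMakeBorder(f,0,170,0,0,0)
cv2.imwrite("pics/w1c.png",np.hstack([b,f])); print(u,v,w["eye"])
delta([507.5,276,120],28.4)
```

```text
[[273.9 208.6]]
273 208 [630.1750125   49.66932913 431.75304918]
clock 3.9 pos [547.8  28.2 288.9] yaw 14.62 shift [ 0.786 -8.333  5.628] turnz -2.755 F [-0.8  0.  -0.3]
```

View pics/w1c.png

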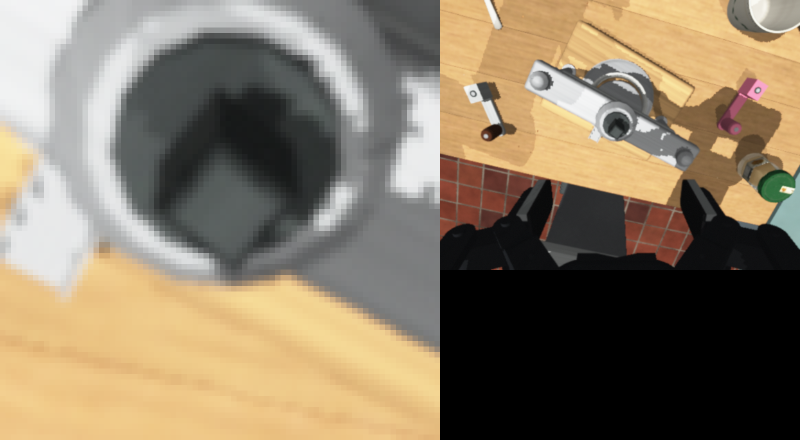

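The wrist view shows the square drive as a diamond, with its top face centred at about px (274.5,205.5) and edges at about 42° in the image. I'll fit a model to it numerically.

Run:
```python
from h import *
from scipy.optimize import minimize
w=snap("wrist"); g=cv2.GaussianBlur(cv2.cvtColor(w["image"],cv2.COLOR_RGB2GRAY),(0,0),0.8).astype(np.float32)
gx,gy=cv2.Sobel(g,5,1,0),cv2.Sobel(g,5,0,1); G=np.hypot(gx,gy)
def sq(c,h,a,z,n=24):
    t=np.linspace(-h,h,n); o=np.ones(n)*h
    p=np.vstack([np.c_[t,o],np.c_[t,-o],np.c_[o,t],np.c_[-o,t]]); r=np.radians(a)
    return np.c_[p@np.array([[np.cos(r),np.sin(r)],[-np.sin(r),np.cos(r)]])+c,np.full(len(p),z)]
def circ(c,r,z): 
    t=np.linspace(0,6.28,120); return np.c_[c[0]+r*np.cos(t),c[1]+r*np.sin(t),np.full(120,z)]
def score(P):
    uv=proj(w,P).astype(np.float32); return cv2.remap(G,uv[:,:1],uv[:,1:],1).mean()
best=[]
for a in range(0,90,2):
  for x in np.arange(554,567,1):
    for y in np.arange(26,38,1): best.append((score(sq((x,y),3.8,a,224))+score(sq((x,y),6,a,220)),a,x,y))
best.sort(reverse=True)
for b in best[:10]: print(np.round(b,1))
cc=sorted([(score(circ((x,y),14.5,200)),x,y) for x in np.arange(552,570,.5) for y in np.arange(24,40,.5)],reverse=True)[:3]; print(cc)
b=best[0]; im=cv2.resize(w["image"][160:256,225:321,::-1],(576,576),interpolation=3); im2=im.copy()
for P,col in((sq(b[2:],3.8,b[1],224),(0,255,0)),(sq(b[2:],6,b[1],220),(0,255,255)),(sq(b[2:],6,b[1],200),(255,0,255)),(circ(b[2:],14.5,200),(0,0,255))):
    for u,v in (proj(w,P)-[225,160]+.5)*6: cv2.circle(im2,(int(u),int(v)),1,col,-1)
cv2.imwrite("pics/fit.png",cv2.resize(np.hstack([im,im2]),(800,400)))
```

```text
[258.7  66.  560.   31. ]
[258.5  64.  560.   31. ]
[256.8  68.  560.   31. ]
[256.  62. 560.  31.]
[252.5  70.  560.   31. ]
[252.1  60.  560.   31. ]
[250.7  70.  560.   30. ]
[250.7  12.  560.   26. ]
[249.9  68.  560.   30. ]
[249.5  10.  560.   26. ]
[(np.float32(276.01135), np.float64(563.5), np.float64(32.5)), (np.float32(273.3654), np.float64(563.5), np.float64(32.0)), (np.float32(264.0677), np.float64(563.0), np.float64(32.5))]
```

View pics/fit.png

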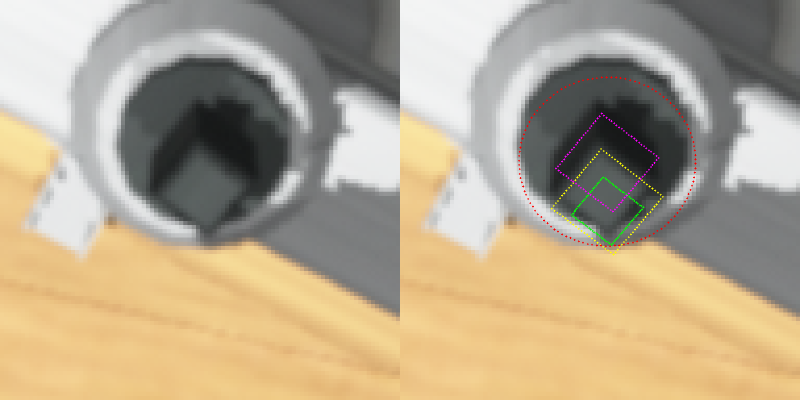

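Call:
play_rows:
  series:
    - [[0.08,-0.9,0,0,0,0,85],[0.08,-0.9,0,0,0,0,85],[0.08,-0.9,0,0,0,0,85],[0.08,-0.9,0.3,0,0,0,85],[0.08,-0.9,0.8,0,0,0,85],[0.08,-0.9,0.9,0,0,0,85],[0.08,-0.9,0.9,0,0,0,85],[0.08,-0.9,0.9,0,0,0,85],[0.14,-0.9,0.9,0,0,-0.9,85],[0,-0.23,0.9,0,0,-0.9,85],[0,0,0,0,0,-0.95,85],[0,0,0,0,0,0,85]]

```text
clock: 5.45
eef_pos: [507.2, 275.7, 121.1]
orientation: [0.97, 0.245, 0.0, 0.0]
ft_force: [0.4, -0.1, 0.3]
grip_width: 84.7
grip_force: 0.0
```

Run:
```python
from h import *
w=snap("wrist","w2"); delta([507.5,276,120],28.4)
P=[[507.5,276.1,34],[441,240.1,51]]; uv=proj(w,P); print(uv)
im=cv2.resize(w["image"][:,:,::-1],(800,600)).copy()
for u,v in uv: cv2.circle(im,(int(u*800/560),int(v*800/560)),3,(0,0,255),-1)
cv2.imwrite("pics/w2c.png",im)
print([ (np.round(d["bbox"]),round(d["confidence"],2)) for t in("crank","knob") for d in env.recognise("wrist",t)])
```

```text
clock 5.5 pos [507.3 275.7 121.4] yaw 28.26 shift [ 0.009 -0.005  0.046] turnz -0.029 F [-0.8  0.1  1.1]
[[273.16488887 215.96142778]
 [273.37978606 323.25571155]]
[(array([258., 183., 292., 336.]), 0.64), (array([258., 283., 293., 329.]), 0.62)]
```

View pics/w2c.png

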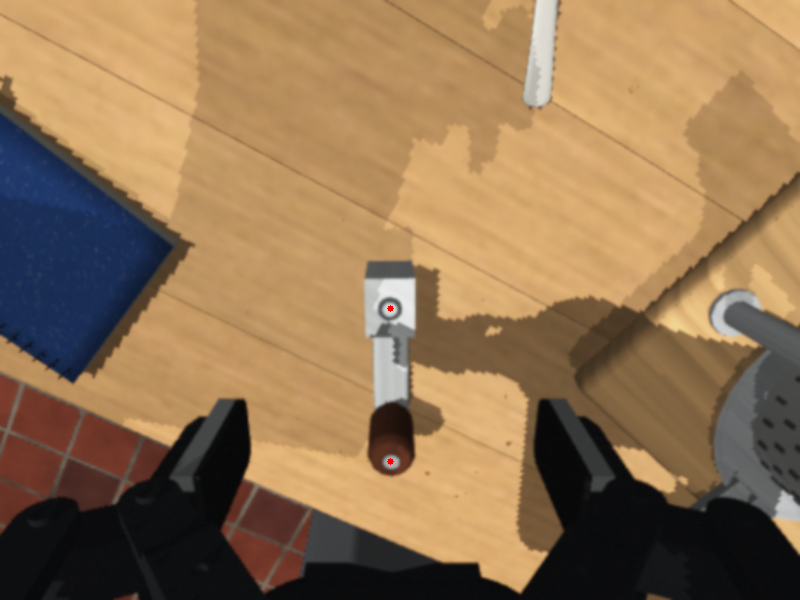

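The markers fall exactly on the hub's centre (390,308) and the grip's top (390,461), and the crank is in line with the tool. Descending to grasp.

Call:
play_rows:
  series:
    - [[0.01,-0.005,0.9,0,0,0,70],[0,0,0.9,0,0,0,60],[0,0,0.9,0,0,0,60],[0,0,0.8,0,0,0,60],[0,0,0.3,0,0,0,60],[0,0,0,0,0,0,40],[0,0,0,0,0,0,20],[0,0,0,0,0,0,15],[0,0,0,0,0,0,15],[0,0,0,0,0,0,15],[0,0,0,0,0,0,15]]
  squeeze: 70

```text
clock: 6.98
eef_pos: [508.0, 276.8, 8.2]
orientation: [0.969, 0.245, 0.001, -0.0]
ft_force: [-0.5, -0.9, 7.1]
grip_width: 22.8
grip_force: 69.3
```

Run:
```python
from h import *
d=np.array([563.3,32.3]); delta([*d,300],61); s=env.read_state(); print(s["grip_width"],s["grip_force"])
```

```text
clock 6.975 pos [508.  276.8   8.2] yaw 28.4 shift [-2.233  8.051 -9.727] turnz -6.52 F [-0.5 -0.9  7.1]
22.843135831378326 69.315340295434
```

Call:
play_rows:
  series:
    - [[0,0,-0.4,0,0,0,15],[0,0,-0.9,0,0,0,15],[0,0,-0.95,0,0,-0.93,15],[0,0,-0.95,0,0,-0.93,15],[0,0,-0.95,0,0,-0.93,15],[0,0,-0.95,0,0,-0.93,15],[0,0,-0.95,0,0,-0.93,15],[0,0,-0.95,0,0,-0.93,15],[0,0,-0.95,0,0,-0.94,15],[-0.89,0.79,-0.1,0,0,0,15],[-0.89,0.79,0,0,0,0,15],[-0.89,0.79,0,0,0,0,15],[-0.89,0.79,0,0,0,0,15],[-0.89,0.79,0,0,0,0,15],[-0.89,0.79,0,0,0,0,15],[-0.89,0.79,0,0,0,0,15],[0,0,0,0,0,0,15],[0,0,0,0,0,0,15]]

```text
clock: 9.22
eef_pos: [561.4, 33.2, 248.6]
orientation: [0.862, 0.508, 0.0, -0.0]
ft_force: [-0.1, 0.1, -2.5]
grip_width: 23.0
grip_force: 68.9
```

Run:
```python
from h import *
delta([563.3,32.3,236],61)
w=snap("wrist","w3"); s=snap("scene","s3"); t=snap("top","t3")
st=env.read_state(); print(st["grip_width"],st["ft_torque"])
a=cv2.resize(w["image"][:,:,::-1],(400,300)); c=s["image"][150:270,200:360,::-1]; b=cv2.resize(c,(400,300),interpolation=3)
c=cv2.resize(t["image"][160:280,200:360,::-1],(400,300),interpolation=3)
d=cv2.resize(w["image"][150:330,160:400,::-1],(400,300),interpolation=3)
cv2.imwrite("pics/m3.png",np.vstack([np.hstack([a,b]),np.hstack([d,c])]))
```

```text
clock 9.225 pos [561.4  33.2 248.6] yaw 61.01 shift [0.003 0.07  0.421] turnz 0.002 F [-0.1  0.1 -2.5]
22.54551834432358 [0.07876348 0.02796718 0.00034024]
```

View pics/m3.png

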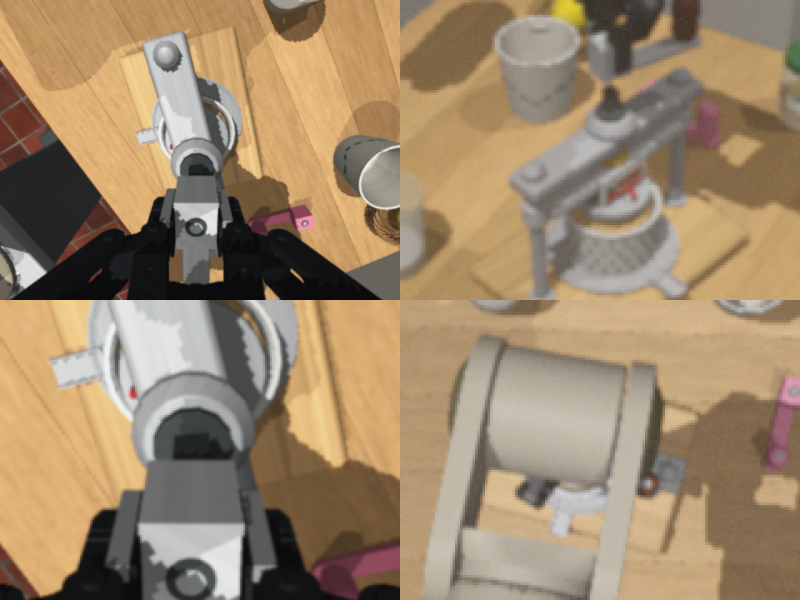

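The wrist view shows the hub sideways in line with the collar (px ~196 in the small view), and the visible drive edge looks parallel to the hub. I'll quickly refine the position and angle numerically.

Run:
```python
from h import *
st=env.read_state(); w=snap("wrist")
m3=R.from_quat(st["orientation"]).as_matrix(); off=m3.T@(np.array(w["eye"])-st["eef_pos"]); A=m3.T@att(w)
def grad(im,s): 
    g=cv2.GaussianBlur(cv2.cvtColor(im,cv2.COLOR_BGR2GRAY),(0,0),s).astype(np.float32); return np.hypot(cv2.Sobel(g,5,1,0),cv2.Sobel(g,5,0,1))
def sc(G,s,P):
    uv=proj(s,P).astype(np.float32); return cv2.remap(G,uv[:,:1],uv[:,1:],1).mean()
# w1 camera
y=np.radians(14.62); m=np.array([[np.cos(y),np.sin(y),0],[np.sin(y),-np.cos(y),0],[0,0,-1]])
w1=dict(w); w1["eye"]=np.array([630.175,49.669,431.753]); w1["attitude"]=m@A
G1=grad(cv2.imread("pics/w1.png"),.8); G3=grad(w["image"],.8)
def circ(x,y,r,z,lo,hi):
    t=np.radians(np.linspace(lo,hi,80)); return np.c_[x+r*np.cos(t),y+r*np.sin(t),0*t+z]
for n,G,s,lo,hi in(("w1",G1,w1,0,360),("w3",G3,w,61-80,61+80)):
    L=sorted([(float(sc(G,s,circ(a,b,14.5,200,lo,hi))),a,b) for a in np.arange(555,572,.5) for b in np.arange(24,42,.5)],reverse=True)[:4]; print(n,np.round(L,1).tolist())
def sq(c,h,a,z,n=20):
    t=np.linspace(-h,h,n); o=np.ones(n)*h; p=np.vstack([np.c_[t,o],np.c_[t,-o],np.c_[o,t],np.c_[-o,t]]); r=np.radians(a)
    return np.c_[p@np.array([[np.cos(r),np.sin(r)],[-np.sin(r),np.cos(r)]])+c,np.full(len(p),z)]
for h,z in((3.8,224),(6,220)):
    L=sorted([(float(sc(G1,w1,sq((x,yy),h,a,z))),a,x,yy) for a in range(40,85,2) for x in np.arange(561,566,.5) for yy in np.arange(30,35,.5)],reverse=True)[:5]; print(h,np.round(L,1).tolist())
# hub front-top edge centre as seen -> hub offset along tool x
print(proj(w,st["eef_pos"]+m3@np.array([[15,-12,-26],[15,12,-26],[-15,-12,-26],[-15,12,-26]],float).T.T@np.eye(3) if 0 else (m3@np.array([[15,-12,-26],[15,12,-26],[0,0,-26]],float).T).T+st["eef_pos"]).round(1).tolist())
```

```text
w1 [[275.4, 563.5, 32.5], [272.3, 563.5, 32.0], [262.9, 564.0, 32.5], [258.9, 564.0, 32.0]]
w3 [[291.6, 563.0, 33.5], [289.4, 563.0, 33.0], [278.7, 563.5, 33.0], [276.7, 563.5, 33.5]]
3.8 [[132.1, 72.0, 561.0, 34.5], [132.0, 74.0, 561.0, 34.5], [131.1, 76.0, 561.0, 34.5], [131.0, 70.0, 561.0, 34.5], [130.3, 68.0, 561.0, 34.5]]
6 [[149.1, 68.0, 561.0, 31.0], [148.8, 66.0, 561.0, 31.0], [147.9, 66.0, 561.0, 31.5], [147.9, 68.0, 561.0, 30.5], [147.8, 70.0, 561.0, 31.0]]
[[240.1, 282.2], [303.9, 282.2], [272.1, 315.9]]
```

Call:
play_rows:
  series:
    - [[0.04,0.04,0.2,0,0,-0.4,15],[0,0,0.2,0,0,0,15],[0,0,0.1,0,0,0,15],[0,0,0.07,0,0,0,15],[0,0,0.07,0,0,0,15],[0,0,0.07,0,0,0,15],[0,0,0,0,0,0,15]]

```text
clock: 10.3
eef_pos: [563.1, 33.3, 226.9]
orientation: [0.853, 0.523, -0.0, -0.0]
ft_force: [-2.0, 1.1, -2.5]
grip_width: 22.7
grip_force: 69.1
```

Call:
play_rows:
  series:
    - [[0,0,0.1,0,0,0,15],[0,0,0.1,0,0,0,15],[0,0,0.1,0,0,0,15],[0,0,0,0,0,0,15]]

```text
clock: 10.8
eef_pos: [563.0, 33.4, 217.5]
orientation: [0.853, 0.523, -0.0, -0.001]
ft_force: [-3.2, 2.1, -3.2]
grip_width: 22.9
grip_force: 69.0
```

Call:
play_rows:
  series:
    - [[0,-0.02,0.1,0,0,0,15],[0,0,0.1,0,0,0,15],[0,0,0.06,0,0,0,15],[0,0,0.05,0,0,0,15],[0,0,0.03,0,0,0,15],[0,0,0,0,0,0,15]]

```text
clock: 11.55
eef_pos: [562.9, 33.4, 208.2]
orientation: [0.853, 0.523, 0.0, 0.0]
ft_force: [-3.5, 1.6, 1.0]
grip_width: 22.9
grip_force: 69.7
```

Call:
play_rows:
  series:
    - [[0,0,0.03,0,0,0,15],[0,0,0,0,0,0,15],[0,0,0,0,0,0,25],[0,0,0,0,0,0,50],[0,0,0,0,0,0,50],[0,0,-0.4,0,0,0,50],[0,0,-0.8,0,0,0,50],[0,0,-0.9,0,0,0,50],[-0.6,0,0,0,0,0,50],[-0.6,0,0,0,0,0,50],[-0.6,0,0,0,0,0,50],[-0.7,0,0,0,0,0,50],[0,0,0,0,0,0,50]]

```text
clock: 13.18
eef_pos: [528.1, -34.8, 269.7]
orientation: [0.853, 0.522, -0.0, -0.0]
ft_force: [1.2, 0.5, 0.1]
grip_width: 50.0
grip_force: 0.0
```

Run:
```python
from h import *
delta([563-75*np.cos(np.radians(63)),33.2-75*np.sin(np.radians(63)),214],63)
w=snap("wrist","w4"); c=np.array([563,33.2]);a=np.radians(63)
u=np.array([np.cos(a),np.sin(a)])
P=[[*c,234],[*(c-75*u),251]]; uv=proj(w,P); print(uv)
im=cv2.resize(w["image"][:,:,::-1],(800,600)).copy()
for p in uv: cv2.circle(im,tuple((p*800/560).astype(int)),3,(0,0,255),-1)
cv2.imwrite("pics/w4c.png",im)
```

```text
clock 13.175 pos [528.1 -34.8 269.7] yaw 62.87 shift [0.048 0.01  1.856] turnz -0.026 F [1.2 0.5 0.1]
[[272.6952891  104.33990513]
 [273.03685238 259.77985627]]
```

View pics/w4c.png

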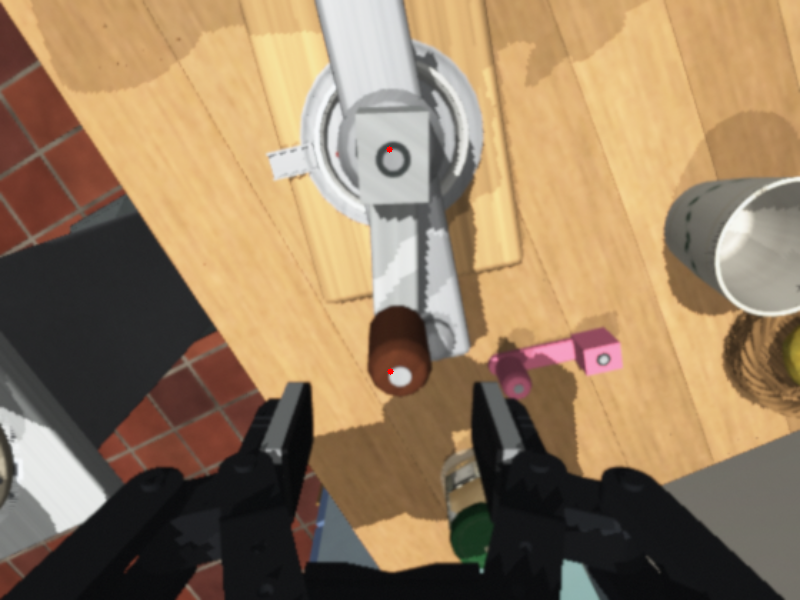

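The grip's top is at (400,376), against a predicted (390,371), so it lies about 3 mm to tool +y. The hub sits flat over the collar at (394,160). Gripping the knob.

Call:
play_rows:
  series:
    - [[0,0.09,0.6,0,0,0,50],[0,0,0.7,0,0,0,50],[0,0,0.5,0,0,0,50],[0,0,0,0,0,0,35],[0,0,0,0,0,0,20],[0,0,0,0,0,0,15],[0,0,0,0,0,0,15],[0,0,0,0,0,0,15]]
  squeeze: 50

```text
clock: 14.22
eef_pos: [531.4, -34.6, 216.3]
orientation: [0.853, 0.523, 0.0, 0.0]
ft_force: [1.2, 1.4, 1.1]
grip_width: 22.9
grip_force: 49.0
```

```bash
cat >> h.py <<'E'
def rows(c,n,dphi,r=75):
    "clockwise arc from present pose about c: rows in tool axes"
    st=env.read_state(); m=R.from_quat(st["orientation"]).as_matrix()[:2,:2]
    p=st["eef_pos"][:2]; v=p-c; a=np.arctan2(v[1],v[0]); print("clock",st["clock"],"pos",np.round(st["eef_pos"],1),"rad",round(np.linalg.norm(v),1),"ang",round(np.degrees(a),1),"F",np.round(st["ft_force"],1),"Frad",round(st["ft_force"][:2]@v/np.linalg.norm(v),1),"w",round(st["grip_width"],1))
    q=[p]+[c+r*np.array([np.cos(a-np.radians(dphi)*k),np.sin(a-np.radians(dphi)*k)]) for k in range(1,n+1)]
    for k in range(n):
        d=m.T@(q[k+1]-q[k])/30; print("[%.2f, %.2f, 0, 0, 0, 0, 15],"%tuple(d),end=" ")
    print()
E
python3 - <<'E'
from h import *
rows(np.array([563,32.]),18,10)
E
```

```text
clock 14.225 pos [531.4 -34.6 216.3] rad 73.7 ang -115.4 F [1.2 1.4 1.1] Frad -1.8 w 22.9
[-0.02, -0.43, 0, 0, 0, 0, 15], [0.10, -0.42, 0, 0, 0, 0, 15], [0.17, -0.40, 0, 0, 0, 0, 15], [0.24, -0.36, 0, 0, 0, 0, 15], [0.30, -0.32, 0, 0, 0, 0, 15], [0.35, -0.26, 0, 0, 0, 0, 15], [0.39, -0.20, 0, 0, 0, 0, 15], [0.42, -0.12, 0, 0, 0, 0, 15], [0.43, -0.05, 0, 0, 0, 0, 15], [0.44, 0.03, 0, 0, 0, 0, 15], [0.42, 0.10, 0, 0, 0, 0, 15], [0.40, 0.17, 0, 0, 0, 0, 15], [0.36, 0.24, 0, 0, 0, 0, 15], [0.32, 0.30, 0, 0, 0, 0, 15], [0.26, 0.35, 0, 0, 0, 0, 15], [0.20, 0.39, 0, 0, 0, 0, 15], [0.12, 0.42, 0, 0, 0, 0, 15], [0.05, 0.43, 0, 0, 0, 0, 15],
```

Call:
play_rows:
  series:
    - [[0.0,-0.22,0,0,0,0,15],[0.05,-0.32,0,0,0,0,15],[0.1,-0.42,0,0,0,0,15],[0.17,-0.4,0,0,0,0,15],[0.24,-0.36,0,0,0,0,15],[0.3,-0.32,0,0,0,0,15],[0.35,-0.26,0,0,0,0,15],[0.39,-0.2,0,0,0,0,15]]

```text
clock: 15.22
eef_pos: [487.4, 41.5, 218.0]
orientation: [0.853, 0.522, 0.002, 0.003]
ft_force: [7.1, -5.7, 9.0]
grip_width: 23.0
grip_force: 51.1
```

Run:
```python
from h import *
rows(np.array([563,32.]),18,10)
```

```text
clock 15.225 pos [487.4  41.5 218. ] rad 76.2 ang 172.8 F [ 7.1 -5.7  9. ] Frad -7.8 w 23.0
[0.43, -0.07, 0, 0, 0, 0, 15], [0.43, -0.04, 0, 0, 0, 0, 15], [0.43, 0.04, 0, 0, 0, 0, 15], [0.42, 0.11, 0, 0, 0, 0, 15], [0.39, 0.19, 0, 0, 0, 0, 15], [0.36, 0.25, 0, 0, 0, 0, 15], [0.31, 0.31, 0, 0, 0, 0, 15], [0.25, 0.36, 0, 0, 0, 0, 15], [0.18, 0.40, 0, 0, 0, 0, 15], [0.11, 0.42, 0, 0, 0, 0, 15], [0.04, 0.43, 0, 0, 0, 0, 15], [-0.04, 0.43, 0, 0, 0, 0, 15], [-0.11, 0.42, 0, 0, 0, 0, 15], [-0.19, 0.39, 0, 0, 0, 0, 15], [-0.25, 0.36, 0, 0, 0, 0, 15], [-0.31, 0.31, 0, 0, 0, 0, 15], [-0.36, 0.25, 0, 0, 0, 0, 15], [-0.40, 0.18, 0, 0, 0, 0, 15],
```

Call:
play_rows:
  series:
    - [[0.43,-0.09,0,0,0,0,15],[0.43,-0.04,0,0,0,0,15],[0.43,0.04,0,0,0,0,15],[0.42,0.11,0,0,0,0,15],[0.39,0.19,0,0,0,0,15],[0.36,0.25,0,0,0,0,15],[0.31,0.31,0,0,0,0,15],[0.25,0.36,0,0,0,0,15],[0.18,0.4,0,0,0,0,15]]

```text
clock: 16.35
eef_pos: [569.7, 111.3, 217.7]
orientation: [0.852, 0.524, 0.002, -0.003]
ft_force: [-3.1, 18.9, 12.6]
grip_width: 22.8
grip_force: 53.1
```

Run:
```python
from h import *
rows(np.array([563.5,32.]),18,10)
s=snap("scene","s5"); c=cv2.resize(s["image"][150:270,220:380,::-1],(800,600),interpolation=3); cv2.imwrite("pics/s5c.png",c)
```

```text
clock 16.35 pos [569.7 111.3 217.7] rad 79.5 ang 85.5 F [-3.1 18.9 12.6] Frad 18.6 w 22.8
[-0.01, 0.47, 0, 0, 0, 0, 15], [0.06, 0.43, 0, 0, 0, 0, 15], [-0.02, 0.44, 0, 0, 0, 0, 15], [-0.10, 0.43, 0, 0, 0, 0, 15], [-0.17, 0.40, 0, 0, 0, 0, 15], [-0.23, 0.37, 0, 0, 0, 0, 15], [-0.30, 0.32, 0, 0, 0, 0, 15], [-0.35, 0.26, 0, 0, 0, 0, 15], [-0.39, 0.20, 0, 0, 0, 0, 15], [-0.42, 0.13, 0, 0, 0, 0, 15], [-0.43, 0.06, 0, 0, 0, 0, 15], [-0.44, -0.02, 0, 0, 0, 0, 15], [-0.43, -0.10, 0, 0, 0, 0, 15], [-0.40, -0.17, 0, 0, 0, 0, 15], [-0.37, -0.23, 0, 0, 0, 0, 15], [-0.32, -0.30, 0, 0, 0, 0, 15], [-0.26, -0.35, 0, 0, 0, 0, 15], [-0.20, -0.39, 0, 0, 0, 0, 15],
```

View pics/s5c.png

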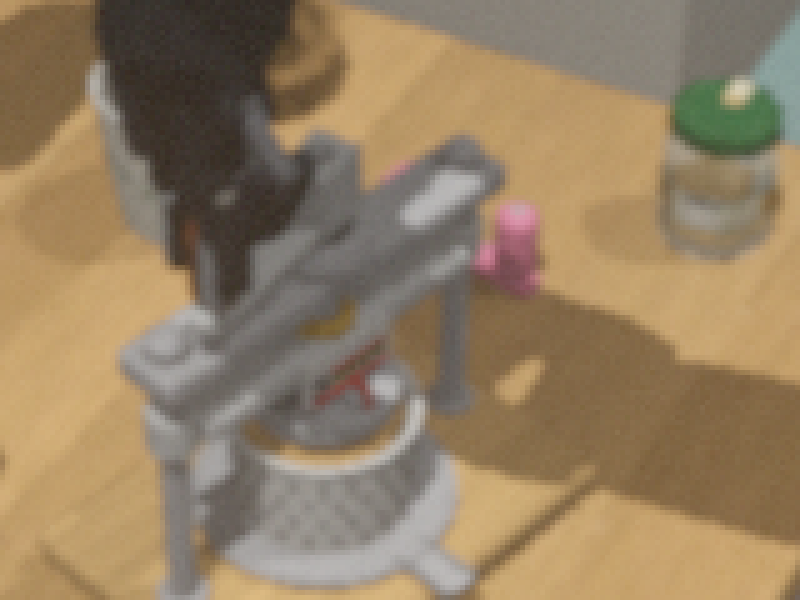

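The scene view shows the fingers on the knob at the left, with the hub still down on the collar. The red pointer and scale are at about (350,385) in the crop, under the yoke, and the plate is still free. Radial force shows that the turning centre lies about 4 mm further in +y, so I'll correct that.

```bash
cat >> h.py <<'E'
def arc(cmd,c,n,dphi,r=75):
    st=env.read_state(); m=R.from_quat([.853,.522,0,0]).as_matrix()[:2,:2]
    c=np.array(c,float);p=np.array(cmd,float); v=st["eef_pos"][:2]-c; e=v/np.linalg.norm(v); f=st["ft_force"][:2]; a=np.arctan2(*(p-c)[::-1])
    print("clock",round(st["clock"],2),"pos",np.round(st["eef_pos"],1),"cmd",np.round(p,1),"rad",round(v@e,1),"ang",round(np.degrees(np.arctan2(v[1],v[0])),1),"F",np.round(st["ft_force"],1),"Frad %.1f Ftan %.1f"%(f@e,f@[-e[1],e[0]]),"w",round(st["grip_width"],1))
    o=[]
    for k in range(1,n+1):
        q=c+r*np.array([np.cos(a-np.radians(dphi)*k),np.sin(a-np.radians(dphi)*k)])
        d=np.round(m.T@(q-p)/30,2); p=p+m@d*30; o.append("[%.2f, %.2f, 0, 0, 0, 0, 15]"%tuple(d)); 
        if k%5==0: o.append(" cmd %s\n"%np.round(p,1))
    print(", ".join(o))
E
python3 - <<'E'
from h import *
arc((571.1,106.8),(563,36),20,11)
E
```

```text
clock 16.4 pos [571.1 111.1 217.7] cmd [571.1 106.8] rad 75.5 ang 83.8 F [-1.3 22.  12.9] Frad 21.7 Ftan 3.7 w 22.9
[0.24, 0.42, 0, 0, 0, 0, 15], [0.03, 0.48, 0, 0, 0, 0, 15], [-0.05, 0.47, 0, 0, 0, 0, 15], [-0.15, 0.46, 0, 0, 0, 0, 15], [-0.23, 0.42, 0, 0, 0, 0, 15],  cmd [629.   71.8]
, [-0.31, 0.37, 0, 0, 0, 0, 15], [-0.37, 0.30, 0, 0, 0, 0, 15], [-0.43, 0.22, 0, 0, 0, 0, 15], [-0.45, 0.14, 0, 0, 0, 0, 15], [-0.48, 0.05, 0, 0, 0, 0, 15],  cmd [630.    2.6]
, [-0.48, -0.04, 0, 0, 0, 0, 15], [-0.46, -0.13, 0, 0, 0, 0, 15], [-0.43, -0.22, 0, 0, 0, 0, 15], [-0.37, -0.29, 0, 0, 0, 0, 15], [-0.32, -0.36, 0, 0, 0, 0, 15],  cmd [574.1 -38.3]
, [-0.24, -0.42, 0, 0, 0, 0, 15], [-0.15, -0.45, 0, 0, 0, 0, 15], [-0.07, -0.48, 0, 0, 0, 0, 15], [0.02, -0.47, 0, 0, 0, 0, 15], [0.12, -0.47, 0, 0, 0, 0, 15],  cmd [508.6 -15.5]
```

Call:
play_rows:
  series:
    - [[0.24,0.42,0,0,0,0,15],[0.03,0.48,0,0,0,0,15],[-0.05,0.47,0,0,0,0,15],[-0.15,0.46,0,0,0,0,15],[-0.23,0.42,0,0,0,0,15],[-0.31,0.37,0,0,0,0,15],[-0.37,0.3,0,0,0,0,15],[-0.43,0.22,0,0,0,0,15]]

```text
clock: 17.4
eef_pos: [638.6, 31.3, 218.7]
orientation: [0.852, 0.523, 0.003, 0.001]
ft_force: [7.6, 4.1, 13.1]
grip_width: 23.1
grip_force: 52.6
```

Run:
```python
from h import *
arc((636.8,29.9),(563,36),20,11)
```

```text
clock 17.4 pos [638.6  31.3 218.7] cmd [636.8  29.9] rad 75.7 ang -3.6 F [ 7.6  4.1 13.1] Frad 7.4 Ftan 4.5 w 23.1
[-0.45, 0.17, 0, 0, 0, 0, 15], [-0.47, 0.05, 0, 0, 0, 0, 15], [-0.48, -0.05, 0, 0, 0, 0, 15], [-0.46, -0.13, 0, 0, 0, 0, 15], [-0.43, -0.22, 0, 0, 0, 0, 15],  cmd [600.7 -28.8]
, [-0.37, -0.29, 0, 0, 0, 0, 15], [-0.32, -0.37, 0, 0, 0, 0, 15], [-0.24, -0.41, 0, 0, 0, 0, 15], [-0.15, -0.46, 0, 0, 0, 0, 15], [-0.07, -0.47, 0, 0, 0, 0, 15],  cmd [531.6 -32.2]
, [0.03, -0.48, 0, 0, 0, 0, 15], [0.12, -0.46, 0, 0, 0, 0, 15], [0.20, -0.44, 0, 0, 0, 0, 15], [0.28, -0.38, 0, 0, 0, 0, 15], [0.36, -0.33, 0, 0, 0, 0, 15],  cmd [489.3  22.7]
, [0.40, -0.25, 0, 0, 0, 0, 15], [0.45, -0.17, 0, 0, 0, 0, 15], [0.47, -0.09, 0, 0, 0, 0, 15], [0.48, 0.01, 0, 0, 0, 0, 15], [0.47, 0.10, 0, 0, 0, 0, 15],  cmd [509.6  88.8]
```

Call:
play_rows:
  series:
    - [[-0.44,0.17,0,0,0,0,15],[-0.47,0.05,0,0,0,0,15],[-0.48,-0.05,0,0,0,0,15],[-0.46,-0.13,0,0,0,0,15],[-0.43,-0.22,0,0,0,0,15],[-0.37,-0.29,0,0,0,0,15],[-0.32,-0.37,0,0,0,0,15],[-0.24,-0.41,0,0,0,0,15],[-0.15,-0.46,0,0,0,0,15],[-0.07,-0.47,0,0,0,0,15]]

```text
clock: 18.65
eef_pos: [532.4, -32.9, 217.8]
orientation: [0.853, 0.522, 0.001, 0.002]
ft_force: [3.0, -4.8, 9.5]
grip_width: 23.3
grip_force: 53.0
```

Run:
```python
from h import *
arc((531.7,-31.9),(563,36),20,11)
s=snap("scene","s6")
```

```text
clock 18.65 pos [532.4 -32.9 217.8] cmd [531.7 -31.9] rad 75.4 ang -113.9 F [ 3.  -4.8  9.5] Frad 3.1 Ftan 4.7 w 23.3
[0.02, -0.48, 0, 0, 0, 0, 15], [0.12, -0.46, 0, 0, 0, 0, 15], [0.20, -0.44, 0, 0, 0, 0, 15], [0.28, -0.38, 0, 0, 0, 0, 15], [0.35, -0.33, 0, 0, 0, 0, 15],  cmd [489.1  22.5]
, [0.41, -0.25, 0, 0, 0, 0, 15], [0.45, -0.17, 0, 0, 0, 0, 15], [0.47, -0.08, 0, 0, 0, 0, 15], [0.48, 0.01, 0, 0, 0, 0, 15], [0.47, 0.10, 0, 0, 0, 0, 15],  cmd [509.8  88.8]
, [0.44, 0.19, 0, 0, 0, 0, 15], [0.40, 0.26, 0, 0, 0, 0, 15], [0.33, 0.34, 0, 0, 0, 0, 15], [0.27, 0.40, 0, 0, 0, 0, 15], [0.19, 0.44, 0, 0, 0, 0, 15],  cmd [575.6 110.1]
, [0.09, 0.47, 0, 0, 0, 0, 15], [0.01, 0.48, 0, 0, 0, 0, 15], [-0.08, 0.47, 0, 0, 0, 0, 15], [-0.18, 0.45, 0, 0, 0, 0, 15], [-0.25, 0.41, 0, 0, 0, 0, 15],  cmd [630.9  68. ]
```

Call:
play_rows:
  series:
    - [[0.02,-0.48,0,0,0,0,15],[0.12,-0.46,0,0,0,0,15],[0.2,-0.44,0,0,0,0,15],[0.28,-0.38,0,0,0,0,15],[0.35,-0.33,0,0,0,0,15],[0.41,-0.25,0,0,0,0,15],[0.45,-0.17,0,0,0,0,15],[0.47,-0.08,0,0,0,0,15],[0.48,0.01,0,0,0,0,15],[0.47,0.1,0,0,0,0,15]]

```text
clock: 19.95
eef_pos: [509.9, 89.0, 217.8]
orientation: [0.852, 0.523, 0.0, 0.001]
ft_force: [-2.3, -4.3, 11.9]
grip_width: 23.2
grip_force: 54.7
```

Run:
```python
from h import *
arc((509.8,88.8),(563,36),10,11)
s=snap("scene","s7")
```

```text
clock 19.95 pos [509.9  89.  217.8] cmd [509.8  88.8] rad 75.0 ang 135.0 F [-2.3 -4.3 11.9] Frad -1.4 Ftan 4.7 w 23.2
[0.44, 0.19, 0, 0, 0, 0, 15], [0.40, 0.27, 0, 0, 0, 0, 15], [0.33, 0.34, 0, 0, 0, 0, 15], [0.27, 0.40, 0, 0, 0, 0, 15], [0.19, 0.44, 0, 0, 0, 0, 15],  cmd [575.9 110. ]
, [0.09, 0.47, 0, 0, 0, 0, 15], [0.01, 0.48, 0, 0, 0, 0, 15], [-0.08, 0.47, 0, 0, 0, 0, 15], [-0.18, 0.44, 0, 0, 0, 0, 15], [-0.25, 0.41, 0, 0, 0, 0, 15],  cmd [630.9  68. ]
```

Call:
play_rows:
  series:
    - [[0.44,0.19,0,0,0,0,15],[0.4,0.27,0,0,0,0,15],[0.33,0.34,0,0,0,0,15],[0.27,0.4,0,0,0,0,15],[0.19,0.44,0,0,0,0,15],[0.09,0.47,0,0,0,0,15],[0.01,0.48,0,0,0,0,15],[-0.08,0.47,0,0,0,0,15],[-0.18,0.44,0,0,0,0,15],[-0.25,0.41,0,0,0,0,15]]

```text
clock: 21.25
eef_pos: [631.3, 69.6, 217.6]
orientation: [0.852, 0.523, 0.001, -0.0]
ft_force: [-1.2, 4.0, 10.6]
grip_width: 23.0
grip_force: 53.5
```

Run:
```python
from h import *
arc((630.9,68),(563,36),20,11)
s=snap("scene","s8")
```

```text
clock 21.25 pos [631.3  69.6 217.6] cmd [630.9  68. ] rad 76.1 ang 26.2 F [-1.2  4.  10.6] Frad 0.7 Ftan 4.1 w 23.0
[-0.33, 0.35, 0, 0, 0, 0, 15], [-0.39, 0.28, 0, 0, 0, 0, 15], [-0.43, 0.20, 0, 0, 0, 0, 15], [-0.47, 0.11, 0, 0, 0, 0, 15], [-0.48, 0.03, 0, 0, 0, 0, 15],  cmd [628.1  -1.3]
, [-0.47, -0.07, 0, 0, 0, 0, 15], [-0.45, -0.16, 0, 0, 0, 0, 15], [-0.42, -0.24, 0, 0, 0, 0, 15], [-0.36, -0.32, 0, 0, 0, 0, 15], [-0.29, -0.37, 0, 0, 0, 0, 15],  cmd [570.  -38.7]
, [-0.22, -0.43, 0, 0, 0, 0, 15], [-0.13, -0.46, 0, 0, 0, 0, 15], [-0.04, -0.48, 0, 0, 0, 0, 15], [0.05, -0.48, 0, 0, 0, 0, 15], [0.14, -0.45, 0, 0, 0, 0, 15],  cmd [505.8 -12.6]
, [0.23, -0.43, 0, 0, 0, 0, 15], [0.30, -0.37, 0, 0, 0, 0, 15], [0.37, -0.31, 0, 0, 0, 0, 15], [0.42, -0.23, 0, 0, 0, 0, 15], [0.46, -0.14, 0, 0, 0, 0, 15],  cmd [490.6  55.1]
```

Call:
play_rows:
  series:
    - [[-0.33,0.35,0,0,0,0,15],[-0.39,0.28,0,0,0,0,15],[-0.43,0.2,0,0,0,0,15],[-0.47,0.11,0,0,0,0,15],[-0.48,0.03,0,0,0,0,15],[-0.47,-0.07,0,0,0,0,15],[-0.45,-0.16,0,0,0,0,15],[-0.42,-0.24,0,0,0,0,15],[-0.36,-0.32,0,0,0,0,15],[-0.29,-0.37,0,0,0,0,15]]

```text
clock: 22.55
eef_pos: [570.9, -38.9, 217.9]
orientation: [0.853, 0.522, 0.002, 0.002]
ft_force: [4.9, -0.2, 9.1]
grip_width: 22.9
grip_force: 54.4
```

Run:
```python
from h import *
arc((570,-38.7),(563,36),10,11)
s=snap("scene","s9")
I=[cv2.imread(f"pics/s{k}.png") for k in(5,6,7,8,9)]
c=[cv2.resize(i[195:245,262:322],(266,222),interpolation=3) for i in I]+[cv2.resize(cv2.imread("pics/scene0.png")[195:245,262:322],(266,222),interpolation=3)]
cv2.imwrite("pics/cmp.png",np.vstack([np.hstack(c[5:]+c[:2]),np.hstack(c[2:5])]))
```

```text
clock 22.55 pos [570.9 -38.9 217.9] cmd [570.  -38.7] rad 75.3 ang -83.9 F [ 4.9 -0.2  9.1] Frad 0.7 Ftan 4.9 w 22.9
[-0.22, -0.43, 0, 0, 0, 0, 15], [-0.13, -0.46, 0, 0, 0, 0, 15], [-0.04, -0.48, 0, 0, 0, 0, 15], [0.05, -0.47, 0, 0, 0, 0, 15], [0.14, -0.46, 0, 0, 0, 0, 15],  cmd [505.8 -12.6]
, [0.23, -0.42, 0, 0, 0, 0, 15], [0.30, -0.38, 0, 0, 0, 0, 15], [0.37, -0.30, 0, 0, 0, 0, 15], [0.42, -0.23, 0, 0, 0, 0, 15], [0.45, -0.15, 0, 0, 0, 0, 15],  cmd [490.5  54.8]
```

View pics/cmp.png

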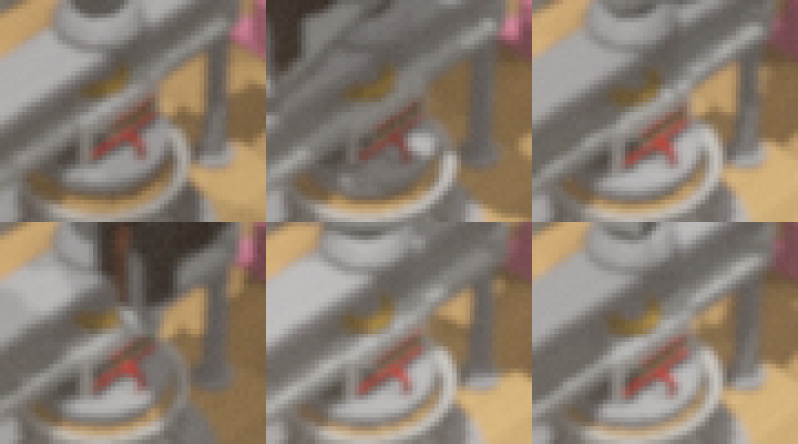

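The ten allowed views are used, so I work from numbers from here. In the comparison the red T-shaped pointer drifts down slowly with the yoke, and the tangential force is still a steady 4.7 N, meaning the plate is free.

Call:
play_rows:
  series:
    - [[-0.22,-0.43,0,0,0,0,15],[-0.13,-0.46,0,0,0,0,15],[-0.04,-0.48,0,0,0,0,15],[0.05,-0.47,0,0,0,0,15],[0.14,-0.46,0,0,0,0,15],[0.23,-0.42,0,0,0,0,15],[0.3,-0.38,0,0,0,0,15],[0.37,-0.3,0,0,0,0,15],[0.42,-0.23,0,0,0,0,15],[0.45,-0.15,0,0,0,0,15]]

```text
clock: 23.85
eef_pos: [490.8, 54.5, 217.8]
orientation: [0.853, 0.523, 0.0, 0.002]
ft_force: [-1.7, -6.9, 12.4]
grip_width: 22.8
grip_force: 54.5
```

Run:
```python
from h import *
arc((490.5,54.8),(563,36),10,11)
s=snap("scene","s10")
print(proj(s,[[545,33,120],[545,33,110]]).round(1).tolist())
for k in("cene0",6,7,8,9,10):
    i=cv2.imread(f"pics/s{k}.png").astype(float)[210:245,270:315]; r=i[...,2]-i[...,1]*.5-i[...,0]*.5; m=np.clip(r-35,0,None)
    v,u=np.mgrid[210:245,270:315]; s=m.sum(1); print(k,"cent",round((m*u).sum()/m.sum(),2),round((m*v).sum()/m.sum(),2),"sum",int(m.sum()),s.astype(int).tolist())
```

```text
clock 23.85 pos [490.8  54.5 217.8] cmd [490.5  54.8] rad 74.6 ang 165.7 F [-1.7 -6.9 12.4] Frad -0.1 Ftan 7.1 w 22.8
[0.47, -0.06, 0, 0, 0, 0, 15], [0.48, 0.03, 0, 0, 0, 0, 15], [0.47, 0.12, 0, 0, 0, 0, 15], [0.43, 0.21, 0, 0, 0, 0, 15], [0.38, 0.29, 0, 0, 0, 0, 15],  cmd [536.7 106.3]
, [0.32, 0.36, 0, 0, 0, 0, 15], [0.25, 0.41, 0, 0, 0, 0, 15], [0.16, 0.45, 0, 0, 0, 0, 15], [0.08, 0.47, 0, 0, 0, 0, 15], [-0.02, 0.48, 0, 0, 0, 0, 15],  cmd [605.5  97.8]

[[290.2, 222.3], [290.2, 225.5]]
cene0 cent 300.4 227.33 sum 5732 [109, 152, 184, 225, 257, 231, 203, 197, 197, 166, 118, 106, 77, 62, 118, 198, 222, 142, 103, 55, 3, 6, 40, 167, 230, 244, 238, 228, 203, 265, 376, 327, 154, 64, 57]
6 cent 300.34 227.89 sum 6060 [41, 87, 118, 147, 181, 227, 251, 240, 213, 178, 133, 70, 118, 141, 138, 147, 217, 294, 269, 169, 125, 63, 34, 171, 245, 253, 240, 227, 209, 197, 245, 339, 175, 78, 73]
7 cent 298.42 225.47 sum 3885 [35, 63, 98, 130, 151, 181, 226, 247, 205, 172, 110, 37, 29, 42, 49, 70, 131, 235, 291, 196, 113, 64, 6, 31, 76, 80, 71, 82, 92, 80, 109, 218, 110, 24, 23]
8 cent 300.72 228.81 sum 4899 [6, 33, 73, 104, 155, 185, 211, 239, 170, 56, 47, 47, 42, 83, 107, 73, 79, 145, 247, 277, 169, 135, 118, 184, 242, 246, 217, 200, 184, 157, 145, 201, 162, 79, 73]
9 cent 300.8 229.53 sum 4489 [0, 0, 9, 34, 82, 131, 183, 207, 185, 95, 44, 57, 57, 72, 110, 112, 97, 90, 182, 257, 223, 161, 126, 224, 235, 238, 218, 197, 170, 149, 130, 122, 131, 79, 73]
10 cent 298.09 225.89 sum 4065 [0, 0, 11, 74, 120, 148, 190, 244, 323, 304, 136, 52, 31, 44, 118, 138, 118, 133, 230, 318, 249, 157, 108, 56, 69, 80, 66, 66, 59, 50, 58, 62, 106, 70, 69]
```

Call:
play_rows:
  series:
    - [[0.47,-0.06,0,0,0,0,15],[0.48,0.03,0,0,0,0,15],[0.47,0.12,0,0,0,0,15],[0.43,0.21,0,0,0,0,15],[0.38,0.29,0,0,0,0,15],[0.32,0.36,0,0,0,0,15],[0.25,0.41,0,0,0,0,15],[0.16,0.45,0,0,0,0,15],[0.08,0.47,0,0,0,0,15],[-0.02,0.48,0,0,0,0,15]]

```text
clock: 25.15
eef_pos: [604.9, 99.5, 217.1]
orientation: [0.852, 0.523, -0.0, -0.001]
ft_force: [-6.2, 6.2, 9.6]
grip_width: 22.9
grip_force: 54.1
```

Run:
```python
from h import *
arc((605.5,97.8),(563,36),20,11)
s=snap("scene","s11")
for k in("cene0",6,8,9,10,11):
    i=cv2.imread(f"pics/s{k}.png").astype(float)[208:240,286:312]; r=i[...,2]-i[...,1]*.5-i[...,0]*.5
    print(k); 
    for c in (290,292,294,296,298,300): print("  col",c,r[:,c-286].astype(int).tolist())
```

```text
clock 25.15 pos [604.9  99.5 217.1] cmd [605.5  97.8] rad 76.1 ang 56.6 F [-6.2  6.2  9.6] Frad 1.8 Ftan 8.6 w 22.9
[-0.11, 0.47, 0, 0, 0, 0, 15], [-0.19, 0.44, 0, 0, 0, 0, 15], [-0.28, 0.39, 0, 0, 0, 0, 15], [-0.34, 0.33, 0, 0, 0, 0, 15], [-0.40, 0.26, 0, 0, 0, 0, 15],  cmd [638.   36.7]
, [-0.45, 0.18, 0, 0, 0, 0, 15], [-0.47, 0.09, 0, 0, 0, 0, 15], [-0.48, 0.00, 0, 0, 0, 0, 15], [-0.47, -0.09, 0, 0, 0, 0, 15], [-0.44, -0.18, 0, 0, 0, 0, 15],  cmd [606.4 -25. ]
, [-0.40, -0.26, 0, 0, 0, 0, 15], [-0.35, -0.33, 0, 0, 0, 0, 15], [-0.27, -0.39, 0, 0, 0, 0, 15], [-0.20, -0.44, 0, 0, 0, 0, 15], [-0.11, -0.47, 0, 0, 0, 0, 15],  cmd [537.8 -34.7]
, [-0.01, -0.47, 0, 0, 0, 0, 15], [0.07, -0.48, 0, 0, 0, 0, 15], [0.16, -0.45, 0, 0, 0, 0, 15], [0.25, -0.41, 0, 0, 0, 0, 15], [0.32, -0.36, 0, 0, 0, 0, 15],  cmd [490.6  16. ]

cene0
  col 290 [13, 17, 26, 28, 30, 28, 18, 9, 4, 4, 7, 19, 33, 42, 29, 39, 69, 84, 58, 17, 3, 2, 3, 3, 2, 2, 3, 6, 8, 16, 28, 42]
  col 292 [7, 10, 7, 8, 5, 5, 3, 4, 5, 13, 26, 33, 33, 26, 39, 48, 53, 68, 78, 56, 27, 19, 16, 8, 3, 3, 5, 8, 13, 26, 33, 43]
  col 294 [8, 7
[... 3486 characters left out ...]
7, 32, 41, 42, 34, 20, 7, 0, 2, 7, 20, 37, 51, 73, 101, 95, 48, 12, 3, 1, 3, 2, 3, 3, 2, 6]
  col 292 [8, 6, 6, 7, 5, 5, 7, 7, 5, 4, 2, 1, 3, 6, 12, 25, 38, 49, 64, 68, 73, 92, 88, 49, 24, 20, 14, 7, 2, 2, 3, 19]
  col 294 [5, 7, 7, 8, 4, 4, 3, 5, 4, 2, 4, 5, 7, 20, 41, 54, 62, 69, 56, 19, 7, 16, 30, 34, 28, 21, 13, 4, 3, 5, 15, 34]
  col 296 [7, 6, 4, 6, 3, 5, 3, 5, 4, 4, 5, 6, 14, 26, 39, 48, 54, 36, 10, 2, 2, 2, 3, 2, 2, 2, 3, 4, 11, 30, 42, 37]
  col 298 [7, 6, 3, 5, 4, 4, 5, 7, 13, 25, 31, 29, 23, 17, 12, 12, 11, 5, 3, 3, 3, 2, 2, 2, 3, 10, 16, 27, 40, 42, 28, 15]
  col 300 [4, 5, 5, 5, 6, 4, 5, 13, 31, 48, 55, 51, 42, 33, 21, 14, 11, 5, 5, 5, 6, 8, 10, 18, 24, 32, 33, 27, 18, 12, 7, 8]
```

The tangential force rose to 8.6 N and the pointer stopped moving in the image just after 689°, so contact was at about 715° and travel is now about 3.2 mm. I'll wind about 165° more.

Call:
play_rows:
  series:
    - [[-0.11,0.47,0,0,0,0,15],[-0.19,0.44,0,0,0,0,15],[-0.28,0.39,0,0,0,0,15],[-0.34,0.33,0,0,0,0,15],[-0.4,0.26,0,0,0,0,15],[-0.45,0.18,0,0,0,0,15],[-0.47,0.09,0,0,0,0,15],[-0.48,0.0,0,0,0,0,15],[-0.47,-0.09,0,0,0,0,15],[-0.44,-0.18,0,0,0,0,15],[-0.4,-0.26,0,0,0,0,15],[-0.35,-0.33,0,0,0,0,15],[-0.27,-0.39,0,0,0,0,15],[-0.2,-0.44,0,0,0,0,15],[-0.11,-0.47,0,0,0,0,15],[0,0,0,0,0,0,15]]

```text
clock: 27.2
eef_pos: [538.4, -34.8, 217.7]
orientation: [0.853, 0.522, 0.001, 0.002]
ft_force: [3.2, -3.6, 7.5]
grip_width: 22.9
grip_force: 54.0
```

Run:
```python
from h import *
arc((537.8,-34.7),(563,36),2,11)
s=snap("scene","s12")
for k in(9,10,11,12):
    i=cv2.imread(f"pics/s{k}.png").astype(int)[210:236,284:306]
    for c in (290,292,294): print(k,"col",c,"R-G",(i[:,c-284,2]-i[:,c-284,1]).tolist(),"B",i[:,c-284,0].tolist())
```

```text
clock 27.2 pos [538.4 -34.8 217.7] cmd [537.8 -34.7] rad 75.0 ang -109.2 F [ 3.2 -3.6  7.5] Frad 2.3 Ftan 4.2 w 22.9
[-0.01, -0.48, 0, 0, 0, 0, 15], [0.07, -0.47, 0, 0, 0, 0, 15]
9 col 290 R-G [5, 7, 10, 15, 18, 22, 23, 17, 11, 3, 2, 3, 10, 23, 30, 27, 22, 44, 81, 84, 39, 7, 2, 2, 3, 2] B [93, 91, 85, 81, 76, 82, 95, 113, 136, 152, 163, 153, 131, 114, 91, 74, 74, 76, 74, 72, 106, 144, 163, 168, 171, 179]
9 col 292 R-G [6, 3, 3, 3, 4, 7, 4, 3, 3, 2, 6, 16, 27, 41, 31, 34, 56, 61, 65, 79, 77, 40, 20, 19, 13, 6] B [91, 97, 105, 120, 124, 127, 137, 164, 169, 159, 142, 126, 108, 78, 67, 77, 81, 80, 83, 94, 96, 118, 135, 140, 153, 175]
9 col 294 R-G [5, 3, 2, 2, 1, 2, 2, 0, 2, 6, 19, 41, 41, 30, 46, 60, 46, 17, 6, 17, 31, 32, 26, 20, 11, 7] B [101, 116, 122, 126, 129, 138, 155, 161, 152, 136, 121, 101, 76, 81, 79, 76, 89, 117, 153, 165, 159, 139, 128, 138, 159, 174]
10 col 290 R-G [6, 6, 8, 11, 16, 20, 18, 19, 13, 6, 3, 4, 5, 13, 27, 39, 34, 53, 89, 89, 45, 8, 2, 2, 2, 3] B [92, 87, 84, 83, 80, 80, 92, 101, 120, 136, 148, 142, 132, 119, 102, 74, 62, 61, 57, 71, 107, 144, 164, 166, 167, 177
[... 1153 characters left out ...]
0, 175]
12 col 290 R-G [9, 4, 5, 9, 13, 14, 18, 22, 22, 18, 10, 6, -1, 4, 11, 26, 45, 73, 101, 91, 44, 8, 2, 3, 1, 2] B [91, 93, 93, 92, 88, 86, 85, 87, 97, 113, 129, 152, 161, 147, 129, 114, 85, 63, 55, 67, 108, 149, 164, 165, 171, 176]
12 col 292 R-G [6, 5, 5, 4, 5, 4, 2, 2, 4, 1, 3, 3, 6, 15, 29, 57, 73, 64, 66, 83, 81, 48, 23, 18, 13, 5] B [91, 90, 89, 99, 110, 119, 125, 143, 157, 169, 165, 155, 137, 118, 100, 75, 53, 76, 82, 82, 85, 114, 133, 140, 151, 172]
12 col 294 R-G [2, 5, 3, 4, 1, 2, 2, 1, 1, 0, 2, 5, 19, 49, 69, 76, 55, 16, 6, 16, 31, 31, 26, 21, 13, 4] B [98, 102, 109, 120, 125, 124, 136, 160, 170, 167, 146, 135, 120, 94, 65, 64, 82, 120, 150, 157, 149, 138, 128, 138, 159, 170]
```

The pointer is still and the yoke scale has come down 2.7 mm further; spring travel is estimated at about 6.2 mm, mid-green. Releasing, then I'll touch the hub's top gently to confirm it is fully home (top at z = 234).

Call:
play_rows:
  series:
    - [[0,0.03,0,0,0,0,25],[0,0,0,0,0,0,30],[0,0,0,0,0,0,50],[0,0,0,0,0,0,50],[0,0,-0.4,0,0,0,50],[0,0,-0.9,0,0,0,50],[0,0,-0.9,0,0,0,50],[0.8,-0.1,0,0,0,0,20],[0.8,-0.1,0,0,0,0,0],[0.8,-0.15,0,0,0,0,0],[0,0,0.5,0,0,0,0],[0,0,0.5,0,0,0,0],[0,0,0.3,0,0,0,0],[0,0,0,0,0,0,0]]
  squeeze: 30

```text
clock: 29.0
eef_pos: [562.1, 33.5, 242.3]
orientation: [0.853, 0.522, -0.001, -0.0]
ft_force: [0.3, -0.1, 0.1]
grip_width: -0.4
grip_force: 0.0
```

Call:
play_rows:
  series:
    - [[0,0,0.1,0,0,0,0],[0,0,0.07,0,0,0,0],[0,0,0.07,0,0,0,0],[0,0,0.05,0,0,0,0],[0,0,0.05,0,0,0,0],[0,0,0,0,0,0,0]]

```text
clock: 29.75
eef_pos: [562.7, 34.5, 234.2]
orientation: [0.853, 0.523, 0.001, 0.0]
ft_force: [-2.3, 3.1, 8.2]
grip_width: 0.2
grip_force: 4.3
```

The hub's top is at 234.2 mm under 8 N, so the crank is fully home. Retreating, then a final check.

Call:
play_rows:
  series:
    - [[0,0,-0.3,0,0,0,0],[0,0,-0.9,0,0,0,0],[0,0,-0.9,0,0,0,0],[0,0,-0.9,0,0,0,0],[-0.9,0,-0.5,0,0,0,0],[-0.9,0,0,0,0,0,0],[-0.9,0,0,0,0,0,0],[-0.9,0,0,0,0,0,0],[0,0,0,0,0,0,0],[0,0,0,0,0,0,0]]

```text
clock: 31.0
eef_pos: [513.6, -61.8, 338.0]
orientation: [0.853, 0.523, 0.0, 0.0]
ft_force: [0.4, -0.7, 0.1]
grip_width: 0.3
grip_force: 0.0
```

Run:
```python
from h import *
s=snap("scene","s13"); a=cv2.imread("pics/s12.png").astype(int); b=cv2.imread("pics/s13.png").astype(int); z=cv2.imread("pics/scene0.png").astype(int)
for c in(290,292): print((b[210:236,c,2]-b[210:236,c,1]).tolist(),b[210:236,c,0].tolist())
for n,(l,t,r,q) in dict(jar=(350,162,376,201),mug=(237,157,270,202),glass=(180,216,210,261)).items(): print(n,abs(b-z)[t:q,l:r].mean().round(1))
for t in("crank","knob","honey_jar","white_mug","glass"): print(t,[(np.round(d["bbox"]).tolist(),round(d["confidence"],2)) for d in env.recognise("scene",t)][:2])
print(env.read_state()["ft_force"])
```

```text
[9, 6, 5, 9, 8, 16, 18, 22, 22, 19, 10, 3, 3, 4, 13, 28, 44, 71, 95, 88, 46, 9, 1, 3, 3, 3] [87, 88, 89, 86, 82, 82, 84, 87, 94, 108, 127, 147, 155, 141, 123, 110, 84, 57, 51, 66, 102, 142, 161, 159, 163, 171]
[4, 3, 5, 5, 2, 6, 3, 4, 3, 2, 2, 2, 7, 12, 30, 55, 69, 62, 63, 81, 81, 48, 21, 18, 14, 5] [90, 91, 89, 92, 103, 115, 124, 137, 155, 161, 159, 147, 129, 116, 101, 75, 57, 71, 82, 77, 82, 110, 127, 134, 147, 167]
jar 13.4
mug 4.7
glass 4.1
crank [([274.0, 155.0, 313.0, 196.0], 0.74), ([316.0, 190.0, 329.0, 210.0], 0.72)]
knob [([302.0, 158.0, 309.0, 175.0], 0.44)]
honey_jar [([348.0, 164.0, 377.0, 202.0], 0.77)]
white_mug [([234.0, 158.0, 271.0, 200.0], 0.76), ([350.0, 165.0, 377.0, 200.0], 0.51)]
glass [([180.0, 216.0, 213.0, 262.0], 0.8)]
[ 0.43384397 -0.31257548 -0.40339384]
```

Nothing has moved: the jar, mug and glass are where they were, the pointer reading is unchanged, and the arm is clear. Handing in.

```bash
python3 -c "
from cell import env
print(env.hand_in())"
```

```text
the job is handed in; nothing more can be done
None
```

Handed in at about 31 s, verdict not shown: the crank is fully home on the drive and was left there, wound about one full turn past contact to an estimated 6 mm spring travel (mid-green, judged from winding angle and camera pixels, not read directly off the scale), with the arm clear and the jar, mug and glass not moved.

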